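# Re-lamp the under-cabinet light and test it

## Robot

A 7-joint arm with a two-finger parallel gripper is mounted at the origin on the work surface. World frame = base frame: x ahead of the robot, y to its left, z up, the work surface at z = 0. Lengths are in m, angles in rad, forces in N, time in s.
With the tool pointing down it reaches from about 0.4 to 0.925 m from the base axis. Payload 5.6 kg.
Tool frame: the origin (TCP) lies on the centre line of the jaws, within the pads' length; the fingertips stand ctrl.nose_length ahead of it and the grasp point (between the pads) lies 3 mm ahead of it (ctrl.nose_length is the distance from the TCP to the fingertips, in m); z points along the fingers, y is the line along which they close (so a half turn about z gives the same grasp; the last joint's range is limited). The gripper opens to 85 mm and grips with 20 to 120 N. Pads are 22 mm wide; open, the fingers measure 114 mm over their backs; the gripper's body (76 mm by 85 mm) begins 54 mm behind the grasp point. The pads swing forward as they close: fully open they stand 13 mm farther back than shut.
Start: joints at [1.101, 0.468, -0.012, 1.603, 0.006, 1.071, -0.056], TCP at [0.269, -0.592, 0.253] pointing down, gripper open.
Joint ranges: [-2.53, 2.53], [-0.31, 2.02], [-1.57, 1.55], [0.28, 2.44], [-1.29, 4.43], [0.15, 1.84], [-2.92, 2.92]. Speed limits (rad/s): [2.57, 2.57, 3.14, 3.14, 3.14, 3.14, 3.14].

## Interface

Orientations are given as a rotation vector (axis times angle).
In Python, from station import ctrl, camera, spot_in, outline_of, tip_of gives the robot as it stands. The module is installed in compiled form; this text tells all that it offers.
- The arm moves only by the shell command python3 -m handwheel 'ROWS' [FORCE]. ROWS is JSON, a list of rows, each a list of 7 numbers: the turn, a rotation vector about the tool's x, y, z in units of 8 degrees (1.0 is 8 degrees), then the shift along the tool's x, y, z in units of 60 mm (1.0 is 60 mm), then the closure in counts, from 0 (fully open) to 255 (shut). In form: [[rx, ry, rz, dx, dy, dz, claw], ...]. A call has exactly 5 rows; each row shifts and turns the commanded pose from where the row before left it, along the tool's axes as they then stand; what a row does not reach is not made up. A row lasts 1/8 s, in which the tool goes at most 62.5 mm and 10.7 degrees, less where a joint would pass 70% of its speed; a pose out of reach is approached as far as the arm can. A call is refused whole if a number of a shift passes 1 or a number of a turn 1, either way. A call with a gripper value outside its range is refused whole. The fingers move at their own pace and stop on an object; FORCE is the grip in N (left out, the last holds). Time passes only in rows, so rows that do not move let the fingers close, or fill a call up. It gives the time, the measured TCP pose, the force, the opening and the grip force at its end, in the units of the state.
- ctrl.observe(): the state, without advancing time (a new reading comes with each control period).
- camera(name): name is "scene" or "top" or "wrist"; returns a dict with "img" (400x640x3 uint8, red, green, blue), "mtx" (3x3 intrinsics, pixels), "rvec" (rotation vector, rad) and "tvec" (3), from world to camera coordinates, as OpenCV has them; the wrist camera has in their place "T_tool_cam" (4x4, takes a point from camera to tool coordinates, whose origin is the TCP and whose axes are the flange's). Camera axes: x right, y down, z forward; pixel columns grow to the right and rows downward; lengths in m; the calibration is good to about 2 mm. A picture is of the moment at which its call begins: read the wrist's pose just before it. There is no depth.
- ctrl.hand_in(): hands the job in; it is judged then, once.
Trained networks look in a picture, given as the dict that the camera call returned (one of the last four; its "shot" number tells which), for a name from the list of things; names that differ only in an ending like _2 or _b are one class to them, and where a whole thing is asked for, a point or a joint stands for the part that bears it (a point fixed in the world has none). Each returns a list of dicts, best first, with "score" (0 to 1); they miss things now and then, are a little off and sometimes report something else, mostly with a low value. They report only what shows in the picture. A call takes as long as a camera call.
- spot_in(name, picture): "bbox" ([left, top, right, bottom] in pixels, round what is visible of it).
- outline_of(name, picture): "region" (400x640 bool, what is visible of it) and "bbox" ([left, top, right, bottom] in pixels, round what is visible of it).
- tip_of(name, picture): "xy" ([column, row] in pixels: a listed point, or the origin of a listed thing).
The state is a dict: "clock": time; "q": joint angles; "qvel": joint speeds; "joint_torque": joint torques, N m; "ee_pos": TCP position; "tool_rot": TCP orientation; "wrist_force": force on the tool from outside, world axes, zero at the start; "moment": the same for the moment, N m; "width": finger opening in m; "finger_force": force on a finger pad.
Only numpy, scipy, OpenCV 4.12 (cv2) and the standard library are available. Lean on these libraries where they do the work, as an engineer would, in place of code of your own. Each camera call takes 0.05 s, during which the arm holds its last target. There are 200 camera calls.

## Task

The under-cabinet light lies face up on the worktop, still switched on: push its knob fully home to switch it off before you touch any tube, then take the dead brown tubes out of the clips and put them in the green tray, and press every new white tube (blue end caps) fully down into a pair of clips of its own (any place will do). When all the new tubes are in, test the light by pulling the knob up until it clicks at full travel, leave it out for about a second, push it fully home again, and leave the screwdriver, bowl, mug and tape measure where they are.

Things in the scene. Friction and masses are not known exactly. Their poses are not given: they have to be found in the camera images.
- fitting: Under-cabinet light fixed face up on the worktop: white box 180 mm (x) by 275 mm (y), origin at the centre of its underside. A gear tray 24 mm high carries the tube bay, its middle at y = -40 mm; the driver housing, 40 mm high, fills the +y end from y = 57 mm. Three tube places lie side by side in the bay, 60 mm apart in x, tubes along y. Clip tips reach 73 mm above the worktop.
- switch (a joint): Push-pull switch of the light, m: 0 = pulled up fully out (on), 0.014 = pushed down fully home (off). Straight up and down; a snap spring holds it at either end: it takes 7 to 8 N to start it from an end, and past the middle it runs on to the other end by itself. A red band shows on the stem when it is out. At the start it is out.
- switch_knob (a point): Middle of the switch's black round knob (29 mm in diameter, 24 mm tall, axis vertical) on top of the driver housing; it moves with the knob, 68 mm above the worktop when in, 82 mm when out. The knob's top is 12 mm above this point; below the knob is a thin stem, and the housing's top is 28 mm below this point when in.
- place1 (a point): Tube place: where the middle of a fitted tube's axis lies, 50 mm above the worktop, axes as the fitting's, tube along y. It lies in two fork clips 12 mm wide, 45 mm either side of this point; its square caps stay outside the clips (9 mm of play along y). Between the clips the tray is 26 mm below this point and 78 mm of tube is free for fingers. A tube merely resting on the jaws is 10 mm or more too high.
- place2 (a point): Second tube place, 60 mm further along the fitting's +x than place1, the same in all. Each clip has a fixed prong on its +x side and a sprung steel jaw, hinged at its foot, on its -x side; both flare outward at the top. The seat is 26 mm wide. Pressed straight down, a tube spreads the jaws (about 10 N in all) and they snap over it; pulled straight up (10 N) it comes out. If it jams on the rigid prongs, come down 2 to 3 mm more to -x.
- place3 (a point): Third tube place, 60 mm further along the fitting's +x than place2, the same in all.
- new1: New LED tube, white, 160 mm long: round glass 22 mm in diameter, 120 mm long, between two square blue end caps (26 x 26 mm, 20 mm long) that keep it from rolling; 70 g. Origin at the middle of its axis, y along the tube; either end round is the same, and it may be rolled about y onto any flat of its caps. Lying on a flat surface, its axis is 13 mm above it. May be absent.
- new2: New LED tube like new1 in every way (white, blue caps). May be absent.
- new3: New LED tube like new1 in every way (white, blue caps). May be absent.
- old1: Dead LED tube, size, shape and weight as new1, but brown glass and black caps; at the start it is clipped in one of the tube places. May be absent.
- old2: Dead LED tube, size, shape and weight as new1, but brown glass and black caps; at the start it is clipped in one of the tube places. May be absent.
- old3: Dead LED tube, size, shape and weight as new1, but brown glass and black caps; at the start it is clipped in one of the tube places. May be absent.
- tray: Open green recycling tray, fixed, 240 mm (its x) by 190 mm (its y), 55 mm high, walls and floor 5 mm thick; origin at the centre of its underside. Three tubes can lie side by side in it along its x.
- screwdriver: Screwdriver lying on the worktop; bystander.
- bowl: Low blue bowl, 96 mm wide, 45 mm high; bystander.
- mug: White mug, 82 mm wide, 92 mm tall; bystander.
- tape: Yellow tape measure, 65 x 40 x 60 mm; bystander.

How it is judged:
By the outcome, as a careful person would: the job done as asked, in the order asked, and still so for the second after the job is handed in, with the robot touching nothing.
Of new1, new2, new3 only 2 to 3 are there at a start; the rules pass over those that are not, and their reading is None.
Of old1, old2, old3 only 2 to 3 are there at a start; the rules pass over those that are not, and their reading is None.
At some moment in a run one of new1, new2, new3 may be knocked a few centimetres aside while the robot is not near it.
It also fails if it takes over 210 s, if anything falls off the work surface, if the arm or the gripper's body presses on something with over 40 N, if the wrist force passes 120 N, or if a joint passes its speed limit or range.

## Working session

There is one attempt and no reset: what is moved stays moved. The work goes in short steps, Python scripts to look and compute and a shell command to move; the robot and the scene stay as the last step left them, time stands still between calls to the robot, and variables do not carry over. Pictures are saved under pics/ and viewed, at most 14 in all, crops included, and the job is handed in when it is done.

```bash
mkdir -p pics; ls; cat > h.py <<'E'
import numpy as np, cv2
from scipy.spatial.transform import Rotation as R
from station import ctrl,camera,spot_in,outline_of,tip_of
def save(p,n,crop=None,sc=1):
    im=p["img"][:,:,::-1]
    if crop: im=im[crop[1]:crop[3],crop[0]:crop[2]]
    cv2.imwrite("pics/"+n,cv2.resize(im,None,fx=sc,fy=sc))
def cam(p,s=None):
    "returns camera R (cam->world), centre"
    if "T_tool_cam" in p:
        T=np.array(p["T_tool_cam"]);Rt=R.from_rotvec(s["tool_rot"]).as_matrix()
        return Rt@T[:3,:3], Rt@T[:3,3]+np.array(s["ee_pos"])
    Rm=R.from_rotvec(np.ravel(p["rvec"])).as_matrix()
    return Rm.T, -Rm.T@np.ravel(p["tvec"])
def w(p,uv,z,s=None):
    Rc,c=cam(p,s)
    d=Rc@np.linalg.inv(p["mtx"])@np.array([uv[0],uv[1],1.])
    return c+d*(z-c[2])/d[2]
def px(p,X,s=None):
    Rc,c=cam(p,s); v=p["mtx"]@(Rc.T@(np.array(X)-c)); return v[:2]/v[2]
E
python3 - <<'E'
from h import *
s=ctrl.observe(); print({k:np.round(v,3) for k,v in s.items()}, ctrl.nose_length)
t=camera("top");save(t,"top.png");sc=camera("scene");save(sc,"scene.png")
print(cam(t)[1],cam(sc)[1])
for n in ["fitting","switch_knob","place1","place2","place3","new1","old1","tray","screwdriver","bowl","mug","tape"]:
    print(n)
    for r in tip_of(n,t)[:4]: print("  ",np.round(r["xy"]),round(r["score"],2),np.round(w(t,r["xy"],{"switch_knob":.082,"place1":.05,"place2":.05,"place3":.05,"new1":.013,"old1":.05}.get(n,0)),3))
E
```

```text
pics
{'clock': np.float64(0.0), 'q': array([ 1.101,  0.468, -0.012,  1.604,  0.006,  1.071, -0.056]), 'qvel': array([ 0.001,  0.001,  0.001,  0.001,  0.002, -0.001,  0.   ]), 'joint_torque': array([-0.0000e+00, -5.3238e+01,  2.2000e-02, -2.5130e+01,  1.1000e-02,
        8.0000e-03, -0.0000e+00]), 'ee_pos': array([ 0.269, -0.591,  0.252]), 'tool_rot': array([-3.069e+00, -6.650e-01,  1.000e-03]), 'wrist_force': array([-0.683,  0.085, -0.458]), 'moment': array([-0.062, -0.01 , -0.022]), 'finger_force': np.float64(0.0), 'width': np.float64(0.086)} 0.022
[0.496229   0.00401263 1.21705267] [1.21598116 0.49030282 0.78346396]
fitting
   [314. 181.] 0.76 [0.615 0.014 0.   ]
switch_knob
   [275. 181.] 0.53 [0.605 0.111 0.082]
place1
   [329. 203.] 0.87 [ 0.556 -0.024  0.05 ]
   [329. 178.] 0.6 [ 0.618 -0.023  0.05 ]
place2
   [329. 203.] 0.87 [ 0.556 -0.024  0.05 ]
   [329. 178.] 0.6 [ 0.618 -0.023  0.05 ]
place3
   [329. 203.] 0.87 [ 0.556 -0.024  0.05 ]
   [329. 178.] 0.6 [ 0.618 -0.023  0.05 ]
new1
   [442. 220.] 0.89 [ 0.519 -0.325  0.013]
   [329. 158.] 0.27 [ 0.677 -0.023  0.013]
old1
   [326. 158.] 0.76 [ 0.669 -0.016  0.05 ]
   [329. 176.] 0.57 [ 0.625 -0.024  0.05 ]
tray
   [192. 204.] 0.67 [0.548 0.338 0.   ]
screwdriver
   [386. 265.] 0.9 [ 0.397 -0.179  0.   ]
bowl
   [297. 267.] 0.94 [0.386 0.055 0.   ]
mug
   [236. 130.] 0.72 [0.747 0.225 0.   ]
   [441. 219.] 0.71 [ 0.521 -0.324  0.   ]
tape
   [398. 128.] 0.57 [ 0.762 -0.208  0.   ]
```

```bash
python3 - <<'E'
import cv2
a=cv2.imread("pics/top.png"); cv2.imwrite("pics/topc.png",cv2.resize(a[90:310,130:530],None,fx=2,fy=2,interpolation=cv2.INTER_CUBIC))
E
```

```text
(no output)
```

View pics/topc.png

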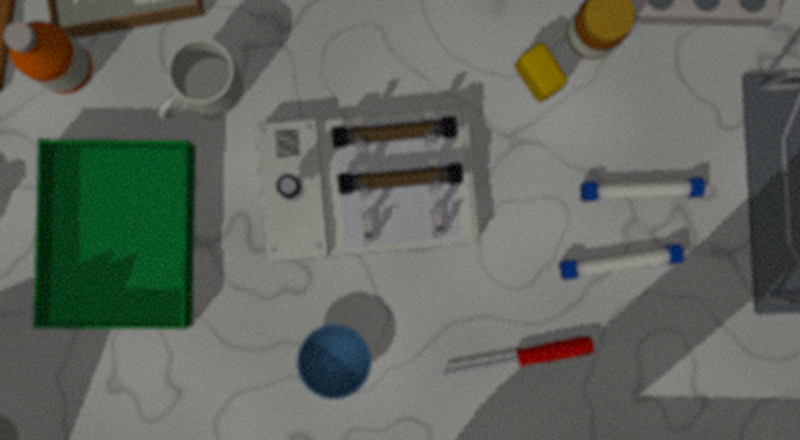

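View pics/scene.png

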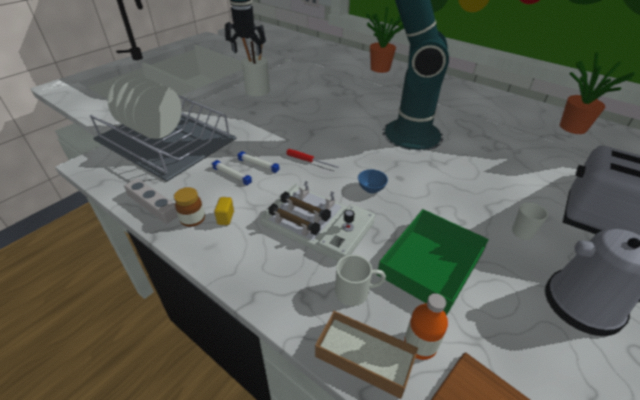

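The top crop shows two new tubes on the right, at full-image px (451,184) and (441,220). Old tubes sit in the two far places, px (327,155) and (330,179), and the near place is empty. The knob is at px (275,182) and the tray is on the left. The scene view agrees.

```bash
cat >> h.py <<'E'
def tubes(p,n,z,s=None,k=4,minsc=.3):
    "centre, yaw (deg, direction of axis rel. world y), length from outline"
    out=[]
    for r in outline_of(n,p)[:k]:
        if r["score"]<minsc: continue
        m=r["region"].astype(np.uint8); ys,xs=np.nonzero(m)
        if len(xs)<30: continue
        P=np.array([w(p,(a,b),z,s)[:2] for a,b in zip(xs,ys)],np.float32)
        (c,d,a)=cv2.minAreaRect(P); B=cv2.boxPoints((c,d,a))
        e=B[1]-B[0] if np.linalg.norm(B[1]-B[0])>np.linalg.norm(B[2]-B[1]) else B[2]-B[1]
        if e[1]<0:e=-e
        out.append((round(r["score"],2),np.round(c,4),np.round(sorted(d),3),round(float(np.degrees(np.arctan2(-e[0],e[1]))),1)))
    return out
def goto(s,pos,yaw,Rt=None):
    "rows units from current pose to pos with tool down, tool x at yaw deg; shift in current tool axes, and turn"
    R0=R.from_rotvec(s["tool_rot"]); a=np.radians(yaw)
    x=np.array([np.cos(a),np.sin(a),0]); z=np.array([0,0,-1.]); R1=R.from_matrix(np.c_[x,np.cross(z,x),z])
    print("shift total (units, current axes)",np.round(R0.inv().apply(np.array(pos)-s["ee_pos"])/.06,3),
     "(units, final axes)",np.round(R1.inv().apply(np.array(pos)-s["ee_pos"])/.06,3),"turn (units)",np.round(np.degrees((R0.inv()*R1).as_rotvec())/8,3))
def yawof(s): 
    x=R.from_rotvec(s["tool_rot"]).apply([1,0,0]); return np.degrees(np.arctan2(x[1],x[0]))
E
python3 - <<'E'
from h import *
t=camera("top");s=ctrl.observe()
for n,z in [("new1",.013),("old1",.05),("tray",.055),("fitting",.03)]: print(n,*tubes(t,n,z),sep="\n  ")
for n,z in [("switch_knob",.082)]: print(n,[np.round(w(t,r["xy"],z),3) for r in tip_of(n,t)])
print(yawof(s))
goto(s,[.603,.105,.25],6); print(cam(camera("wrist"),s)[1]-s["ee_pos"])
E
```

```text
new1
  (0.71, array([ 0.5156, -0.3192]), array([0.025, 0.163]), 8.7)
  (0.63, array([ 0.6123, -0.3468]), array([0.027, 0.17 ]), 2.3)
  (0.43, array([ 0.6203, -0.0262]), array([0.024, 0.162]), 6.3)
old1
  (0.94, array([ 0.6759, -0.0175]), array([0.028, 0.16 ]), 6.4)
  (0.88, array([ 0.6164, -0.0262]), array([0.026, 0.16 ]), 5.4)
  (0.36, array([0.6048, 0.1163]), array([0.027, 0.027]), -43.6)
tray
  (0.73, array([0.609 , 0.0161]), array([0.179, 0.271]), 5.8)
  (0.59, array([0.5386, 0.334 ]), array([0.201, 0.238]), -89.0)
fitting
  (0.82, array([0.61  , 0.0168]), array([0.183, 0.276]), 5.6)
switch_knob [array([0.607, 0.115, 0.082])]
24.448986085635124
shift total (units, current axes) [ 9.873 -8.267  0.054] (units, final axes) [  6.749 -10.967   0.055] turn (units) [1.000e-03 0.000e+00 2.306e+00]
[0.07116799 0.03342758 0.12148958]
```

```bash
M="python3 -m handwheel"
python3 -m handwheel '[[0,0,0,0.76,-0.64,0,100],[0,0,0,0.76,-0.64,0,255],[0,0,0,0.76,-0.64,0,255],[0,0,0,0.76,-0.64,0,255],[0,0,0,0.76,-0.64,0,255]]' >/dev/null
python3 -m handwheel '[[0,0,0,0.76,-0.64,0,255],[0,0,0,0.76,-0.64,0,255],[0,0,0,0.76,-0.64,0,255],[0,0,0,0.76,-0.64,0,255],[0,0,0,0.76,-0.64,0,255]]'
python3 -m handwheel '[[0,0,0,0.76,-0.64,0,255],[0,0,0,0.76,-0.64,0,255],[0,0,-1,0.76,-0.64,0,255],[0,0,-1,0,0,0,255],[0,0,-1,0,0,0,255]]'
python3 -m handwheel '[[0,0,-1,0,0,0,255],[0,0,-1,0,0,0,255],[0,0,-1,0,0,0,255],[0,0,-1,0,0,0,255],[0,0,-1,0,0,0,255]]'
python3 -m handwheel '[[0,0,-1,0,0,0,255],[0,0,0,0,0,0,255],[0,0,0,0,0,0,255],[0,0,0,0,0,0,255],[0,0,0,0,0,0,255]]'
python3 - <<'E'
from h import *
s=ctrl.observe();p=camera("wrist");save(p,"w1.png")
print(s["ee_pos"],yawof(s),s["q"])
for r in tip_of("switch_knob",p): print("knob",r["xy"],r["score"],w(p,r["xy"],.082,s))
for r in spot_in("switch_knob",p): print("bbox",r["bbox"],r["score"])
E
```

```text
clock: 2.3
ee_pos: [0.526, -0.0518, 0.2537]
tool_rot: [3.07, 0.665, 0.001]
wrist_force: [1.1, -0.1, -0.2]
width: -0.0001
finger_force: 0.0
clock: 2.92
ee_pos: [0.6021, 0.1092, 0.2529]
tool_rot: [-2.861, -1.298, 0.001]
wrist_force: [0.9, -0.9, 0.3]
width: -0.0003
finger_force: 0.0
clock: 3.55
ee_pos: [0.6021, 0.1079, 0.2533]
tool_rot: [2.246, 2.196, -0.0]
wrist_force: [0.6, -0.1, -0.0]
width: 0.0
finger_force: 0.0
clock: 4.18
ee_pos: [0.602, 0.1082, 0.2533]
tool_rot: [2.093, 2.342, -0.0]
wrist_force: [-0.4, 0.2, 0.4]
width: 0.0003
finger_force: 0.0
[0.60204136 0.10817685 0.25329425] 96.42225258769226 [ 0.22460345  0.48654836 -0.61740318  1.66992657  0.31126599  1.08506709
 -0.37285679]
knob [320.8, 172.1] 0.82 [0.59783901 0.11578192 0.082     ]
bbox [306.6, 158.7, 338.2, 188.0] 0.87
```

View pics/w1.png

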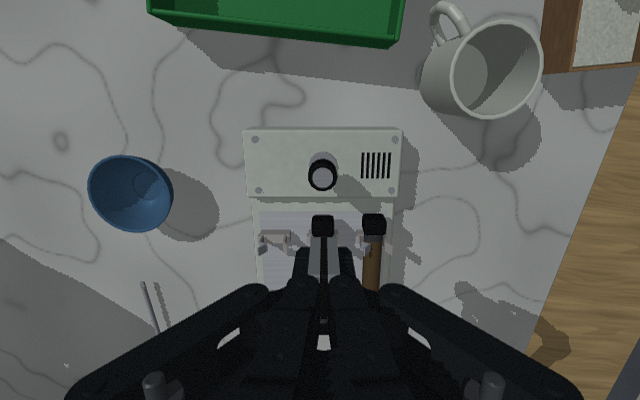

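The wrist view shows the knob top at px (321,175), with the fingers clear of it. I'll push it in now.

```bash
python3 -m handwheel '[[0,0,0,0.13,-0.03,0.8,255],[0,0,0,0,0,0.8,255],[0,0,0,0,0,0.5,255],[0,0,0,0,0,0,255],[0,0,0,0,0,0.12,255]]' 
python3 -m handwheel '[[0,0,0,0,0,0.1,255],[0,0,0,0,0,0.1,255],[0,0,0,0,0,0.1,255],[0,0,0,0,0,0.03,255],[0,0,0,0,0,0,255]]'
python3 - <<'E'
from h import *
s=ctrl.observe();p=camera("wrist");save(p,"w2.png")
print(s["ee_pos"])
E
```

```text
clock: 4.95
ee_pos: [0.6007, 0.1162, 0.1217]
tool_rot: [2.092, 2.341, 0.004]
wrist_force: [0.7, 0.4, 0.1]
width: 0.0001
finger_force: 0.0
clock: 5.58
ee_pos: [0.5998, 0.1157, 0.102]
tool_rot: [2.092, 2.342, 0.0]
wrist_force: [-3.5, -1.6, 13.9]
width: 0.0001
finger_force: 6.6
[0.59984119 0.1156747  0.1020218 ]
```

View pics/w2.png

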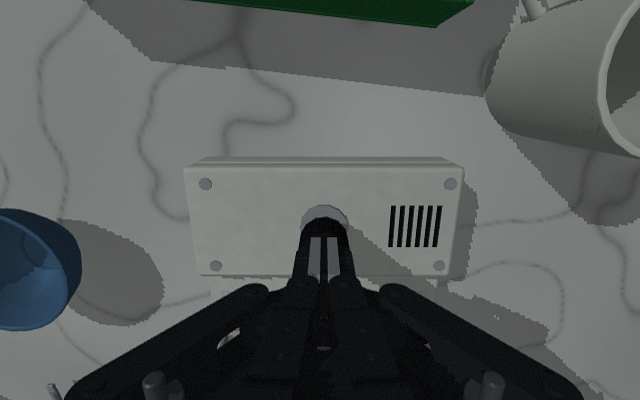

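The fingers are on the knob top and it is at the home height (TCP 0.102, 14 N stop). Next I'll look at the bay from above.

```bash
python3 -m handwheel '[[0,0,0,0,0,-0.5,255],[0,0,0,0,0,-0.9,200],[0,0,0,-0.6,0,-0.7,100],[0,0,0,-0.95,0,-0.2,60],[0,0,0,-0.95,0,0,60]]' >/dev/null
python3 -m handwheel '[[0,0,0,-0.95,0,0,60],[0,0,0,-0.5,0,0,60],[0,0,0,0,0,0,60],[0,0,0,0,0,0,60],[0,0,0,0,0,0,60]]'
python3 - <<'E'
from h import *
s=ctrl.observe();p=camera("wrist");save(p,"w3.png")
print(s["ee_pos"],yawof(s))
for n,z in [("old1",.05),("fitting",.024),("new1",.05)]: print(n,*tubes(p,n,z,s),sep="\n  ")
for n in ["place1","fitting","switch_knob","old1"]: print(n,[(np.round(r["xy"]),round(r["score"],2),np.round(w(p,r["xy"],{"switch_knob":.068,"fitting":0}.get(n,.05),s),4)) for r in tip_of(n,p)])
E
```

```text
clock: 6.88
ee_pos: [0.626, -0.1177, 0.2383]
tool_rot: [-2.089, -2.346, -0.001]
wrist_force: [-0.1, -0.1, 0.5]
width: 0.0652
finger_force: 0.0
[ 0.6260245  -0.11770484  0.23834081] 96.61724987464727
old1
  (0.79, array([ 0.6153, -0.0316]), array([0.027, 0.152]), 6.3)
  (0.76, array([ 0.6758, -0.0229]), array([0.029, 0.149]), 6.4)
fitting
  (0.86, array([ 0.6184, -0.0348]), array([0.173, 0.184]), -83.3)
new1
  (0.98, array([ 0.5112, -0.2288]), array([0.023, 0.042]), -29.8)
  (0.65, array([ 0.6109, -0.2907]), array([0.024, 0.11 ]), 4.5)
place1 [(array([323.,  81.]), 0.93, array([ 0.6138, -0.0237,  0.05  ])), (array([383.,  81.]), 0.92, array([ 0.6719, -0.0167,  0.05  ])), (array([262.,  78.]), 0.6, array([ 0.5554, -0.028 ,  0.05  ]))]
fitting [(array([325.,  42.]), 0.87, array([0.6114, 0.0185, 0.    ]))]
switch_knob []
old1 [(array([386.,  80.]), 0.91, array([ 0.6745, -0.0157,  0.05  ])), (array([322.,  83.]), 0.63, array([ 0.6128, -0.0259,  0.05  ]))]
```

View pics/w3.png

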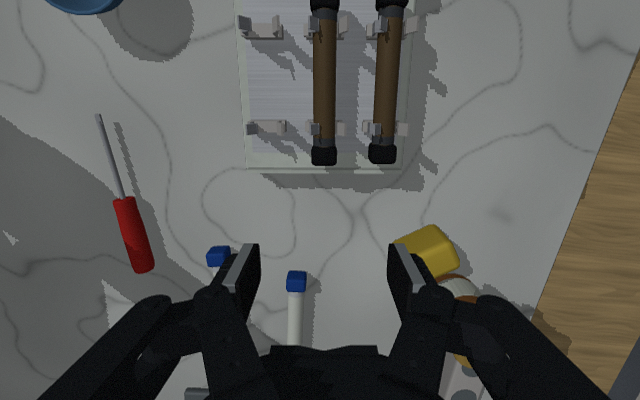

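Wrist view: old tubes at px (324,83) and (386,82), the empty clips at (262,78), and both new tubes at lower left/centre. Places 1–3 come to about (.5545,-.029), (.614,-.0227) and (.6737,-.0163), yaw ≈6.2°. I'll grasp the far old tube.

```bash
python3 -m handwheel '[[0,0,0.05,0.8,0.49,0,118],[0,0,0,0.787,0.494,0.2,118],[0,0,0,0,0,0.8,118],[0,0,0,0,0,0.5,118],[0,0,0,0,0,0,118]]' 60
python3 - <<'E'
from h import *
s=ctrl.observe();p=camera("wrist");save(p,"w4.png")
print(s["ee_pos"],yawof(s),s["width"])
goto(s,[.6737,-.0163,.055],96.2)
E
```

```text
clock: 7.9
ee_pos: [0.6726, -0.0189, 0.1455]
tool_rot: [-2.098, -2.333, 0.006]
wrist_force: [0.6, -1.0, 0.4]
width: 0.0461
finger_force: 0.0
[ 0.67263073 -0.01894886  0.145506  ] 96.06045670936635 0.046142943434238186
shift total (units, current axes) [0.041 0.031 1.508] (units, final axes) [0.042 0.022 1.508] turn (units) [-0.039 -0.004 -0.017]
```

View pics/w4.png

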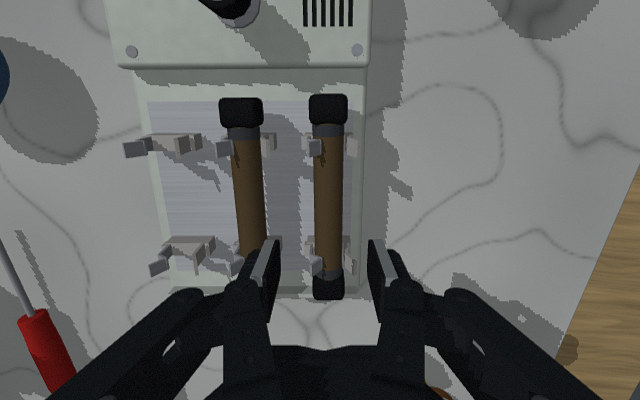

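The tube (px 328) is centred between the fingers, so I'll descend, grip and pull.

```bash
python3 -m handwheel '[[0,0,0,0.04,0.02,0.6,118],[0,0,0,0,0,0.6,118],[0,0,0,0,0,0.3,118],[0,0,0,0,0,0,118],[0,0,0,0,0,0,255]]' 60
python3 -m handwheel '[[0,0,0,0,0,0,255],[0,0,0,0,0,0,255],[0,0,0,0,0,0,255],[0,0,0,0,0,-0.1,255],[0,0,0,0,0,-0.1,255]]' 60
python3 -m handwheel '[[0,0,0,0,0,-0.15,255],[0,0,0,0,0,-0.3,255],[0,0,0,0,0,-0.8,255],[0,0,0,0,0,-0.8,255],[0,0,0,0,0,0,255]]' 60
python3 - <<'E'
from h import *
s=ctrl.observe();p=camera("wrist");save(p,"w5.png")
print(yawof(s)); goto(s,[.56,.334,.2],180)
t=camera("top");print(*tubes(t,"tray",.055),sep="\n")
E
```

```text
clock: 8.57
ee_pos: [0.6766, -0.0161, 0.0603]
tool_rot: [2.1, 2.334, 0.003]
wrist_force: [-0.0, 0.1, -0.4]
width: 0.029
finger_force: 0.0
clock: 9.2
ee_pos: [0.6763, -0.0163, 0.0694]
tool_rot: [2.1, 2.335, 0.004]
wrist_force: [9.6, 1.3, -9.6]
width: 0.0197
finger_force: 59.9
clock: 9.82
ee_pos: [0.6774, -0.0158, 0.1991]
tool_rot: [2.097, 2.331, 0.008]
wrist_force: [-0.3, -0.6, -0.4]
width: 0.0201
finger_force: 60.7
96.04799459755748
shift total (units, current axes) [ 6.003 -1.331 -0.033] (units, final axes) [ 1.956  5.83  -0.016] turn (units) [  0.04    0.049 -10.494]
(0.65, array([0.5386, 0.3335]), array([0.2  , 0.238]), -89.0)
```

```bash
python3 -m handwheel '[[0,0,0,0.85,-0.2,0,255],[0,0,0,0.85,-0.2,0,255],[0,0,0,0.85,-0.2,0,255],[0,0,0,0.85,-0.2,0,255],[0,0,0,0.85,-0.2,0,255]]' 60 >/dev/null
python3 -m handwheel '[[0,0,0,0.85,-0.2,0,255],[0,0,0,0.85,-0.2,0,255],[0,0,0,0.85,-0.2,0,255],[0,0,-1,0,0,0,255],[0,0,-1,0,0,0,255]]' 60 >/dev/null
python3 -m handwheel '[[0,0,-1,0,0,0,255],[0,0,-1,0,0,0,255],[0,0,-1,0,0,0,255],[0,0,-1,0,0,0,255],[0,0,-1,0,0,0,255]]' >/dev/null
python3 -m handwheel '[[0,0,-1,0,0,0,255],[0,0,-1,0,0,0,255],[0,0,-1,0,0,0,255],[0,0,-0.5,0,0,0,255],[0,0,0,0,0,0,255]]'
python3 - <<'E'
from h import *
s=ctrl.observe();p=camera("wrist");save(p,"w6.png")
print(yawof(s)); goto(s,[.5386,.38,.027],180)
t=camera("top");save(t,"t2.png",(130,130,330,280),4)
E
```

```text
clock: 12.48
ee_pos: [0.5362, 0.3786, 0.1915]
tool_rot: [0.0, -3.139, 0.002]
wrist_force: [-0.2, 0.1, -1.5]
width: 0.0199
finger_force: 60.7
-179.99303998676788
shift total (units, current axes) [-0.048  0.028  2.742] (units, final axes) [-0.041  0.024  2.742] turn (units) [-0.011 -0.02   0.001]
```

View pics/w6.png

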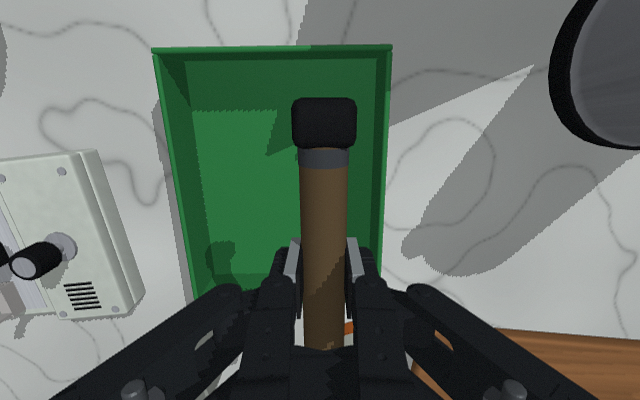

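The tube is over the tray's right (+y) side with room to spare. I'll lower it and let go.

```bash
python3 -m handwheel '[[0,0,0,-0.04,-0.08,0.9,255],[0,0,0,0,0,0.9,255],[0,0,0,0,0,0.6,255],[0,0,0,0,0,0.15,255],[0,0,0,0,0,0.12,255]]'
python3 -m handwheel '[[0,0,0,0,0,0,200],[0,0,0,0,0,0,118],[0,0,0,0,0,0,118],[0,0,0,0,0,-0.8,118],[0,0,0,0,0,-0.9,118]]'
python3 - <<'E'
from h import *
s=ctrl.observe();print(yawof(s)); goto(s,[.614,-.0227,.2],96.2)
E
```

```text
clock: 13.2
ee_pos: [0.5395, 0.3753, 0.0337]
tool_rot: [-0.001, 3.141, 0.002]
wrist_force: [-0.3, 0.4, -0.2]
width: 0.0199
finger_force: 60.7
clock: 13.82
ee_pos: [0.5389, 0.3742, 0.1359]
tool_rot: [0.002, -3.14, 0.001]
wrist_force: [1.0, -0.3, 0.5]
width: 0.046
finger_force: 0.0
-179.9441503042438
shift total (units, current axes) [-1.244 -6.617 -1.065] (units, final axes) [-6.712  0.53  -1.068] turn (units) [-1.0000e-02 -4.0000e-03  1.0482e+01]
```

```bash
python3 -m handwheel '[[0,0,0,0,0,-0.8,118],[0,0,0,-0.18,-0.94,-0.1,118],[0,0,0,-0.18,-0.94,0,118],[0,0,0,-0.18,-0.94,0,118],[0,0,0,-0.18,-0.94,0,118]]' >/dev/null
python3 -m handwheel '[[0,0,0,-0.18,-0.94,0,118],[0,0,0,-0.18,-0.94,0,118],[0,0,0,-0.18,-0.94,0,118],[0,0,1,0,0,0,118],[0,0,1,0,0,0,118]]' >/dev/null
python3 -m handwheel '[[0,0,1,0,0,0,118],[0,0,1,0,0,0,118],[0,0,1,0,0,0,118],[0,0,1,0,0,0,118],[0,0,1,0,0,0,118]]' >/dev/null
python3 -m handwheel '[[0,0,1,0,0,0,118],[0,0,1,0,0,0,118],[0,0,1,0,0,0,118],[0,0,0.45,0,0,0.9,118],[0,0,0,0,0,0,118]]'
python3 - <<'E'
from h import *
s=ctrl.observe();p=camera("wrist");save(p,"w7.png")
print(s["ee_pos"],yawof(s)); goto(s,[.614,-.0227,.055],96.2)
for n,z in [("old1",.05),("fitting",.024)]: print(n,*tubes(p,n,z,s),sep="\n  ")
for n in ["place1","old1","new1"]: print(n,[(np.round(r["xy"]),round(r["score"],2),np.round(w(p,r["xy"],.05,s),4)) for r in tip_of(n,p)])
t=camera("top");save(t,"t2.png",(130,90,530,290),2)
E
```

```text
clock: 16.32
ee_pos: [0.6124, -0.0204, 0.1323]
tool_rot: [-2.088, -2.34, 0.008]
wrist_force: [-0.3, 0.3, 0.4]
width: 0.0458
finger_force: 0.0
[ 0.6124153  -0.02044375  0.13228817] 96.51406277757685
shift total (units, current axes) [-0.041  0.031  1.288] (units, final axes) [-0.04   0.022  1.288] turn (units) [-0.051 -0.004  0.039]
old1
  (0.78, array([ 0.6159, -0.0297]), array([0.029, 0.17 ]), 6.3)
fitting
  (0.6, array([ 0.6162, -0.0028]), array([0.196, 0.25 ]), 6.9)
place1 [(array([411., 218.]), 0.87, array([ 0.6756, -0.0175,  0.05  ])), (array([244., 215.]), 0.82, array([ 0.5539, -0.0299,  0.05  ]))]
old1 [(array([327., 222.]), 0.86, array([ 0.6143, -0.0277,  0.05  ]))]
new1 []
```

View pics/w7.png

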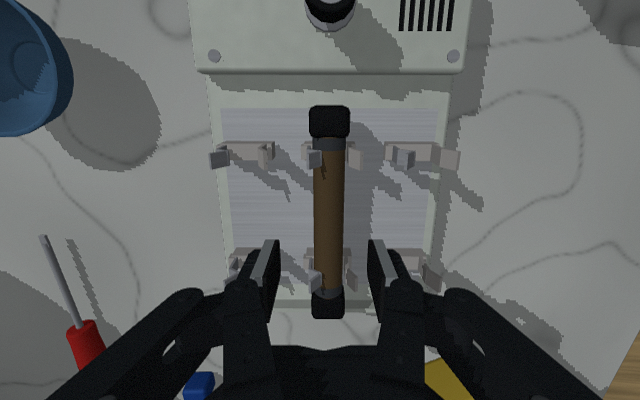

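The old tube (px 328) is centred between the fingers and both other places are empty. Same pull again.

```bash
python3 -m handwheel '[[0,0,0.04,-0.05,0.03,0.6,118],[0,0,0,0,0,0.5,118],[0,0,0,0,0,0.16,118],[0,0,0,0,0,0,118],[0,0,0,0,0,0,255]]' 60
python3 -m handwheel '[[0,0,0,0,0,0,255],[0,0,0,0,0,0,255],[0,0,0,0,0,0,255],[0,0,0,0,0,-0.1,255],[0,0,0,0,0,-0.1,255]]' 60
python3 -m handwheel '[[0,0,0,0,0,-0.15,255],[0,0,0,0,0,-0.3,255],[0,0,0,0,0,-0.8,255],[0,0,0,0,0,-0.8,255],[0,0,0,0,0,-0.1,255]]' 60
python3 - <<'E'
from h import *
s=ctrl.observe()
print(yawof(s)); goto(s,[.5386,.295,.2],180)
E
```

```text
clock: 17.3
ee_pos: [0.6183, -0.0228, 0.0609]
tool_rot: [2.098, 2.336, 0.002]
wrist_force: [-0.0, -0.1, -1.2]
width: 0.0284
finger_force: 0.0
clock: 17.92
ee_pos: [0.618, -0.023, 0.0714]
tool_rot: [2.099, 2.336, 0.003]
wrist_force: [6.6, 0.5, -8.0]
width: 0.0197
finger_force: 59.2
clock: 18.55
ee_pos: [0.619, -0.0225, 0.2056]
tool_rot: [2.096, 2.333, 0.006]
wrist_force: [0.3, -0.5, -1.1]
width: 0.0199
finger_force: 60.0
96.13378337572307
shift total (units, current axes) [ 5.405 -0.768  0.08 ] (units, final axes) [1.34  5.292 0.093] turn (units) [  0.032   0.044 -10.483]
```

```bash
python3 -m handwheel '[[0,0,0,0.9,-0.13,0,255],[0,0,0,0.9,-0.13,0,255],[0,0,0,0.9,-0.13,0,255],[0,0,0,0.9,-0.13,0,255],[0,0,0,0.9,-0.13,0,255]]' 60 >/dev/null
python3 -m handwheel '[[0,0,0,0.9,-0.13,0,255],[0,0,-1,0,0,0,255],[0,0,-1,0,0,0,255],[0,0,-1,0,0,0,255],[0,0,-1,0,0,0,255]]' 60 >/dev/null
python3 -m handwheel '[[0,0,-1,0,0,0,255],[0,0,-1,0,0,0,255],[0,0,-1,0,0,0,255],[0,0,-1,0,0,0,255],[0,0,-1,0,0,0,255]]' >/dev/null
python3 -m handwheel '[[0,0,-1,0,0,0,255],[0,0,-0.48,0,0,0,255],[0,0,0,0,0,0,255],[0,0,0,0,0,0,255],[0,0,0,0,0,0,255]]'
python3 - <<'E'
from h import *
s=ctrl.observe();p=camera("wrist");save(p,"w8.png")
print(yawof(s)); goto(s,[.5386,.295,.034],180)
print([(tubes(p,"old1",.018,s,minsc=.2))])
E
```

```text
clock: 21.05
ee_pos: [0.536, 0.2941, 0.2005]
tool_rot: [-0.002, -3.142, 0.001]
wrist_force: [-0.6, -0.6, -0.6]
width: 0.0194
finger_force: 60.0
179.93806621907947
shift total (units, current axes) [-0.043  0.017  2.774] (units, final axes) [-0.043  0.016  2.774] turn (units) [-0.003 -0.    -0.008]
[[(0.83, array([0.6118, 0.2986]), array([0.064, 0.304]), -88.6), (0.57, array([0.5428, 0.3763]), array([0.031, 0.166]), -89.5)]]
```

View pics/w8.png

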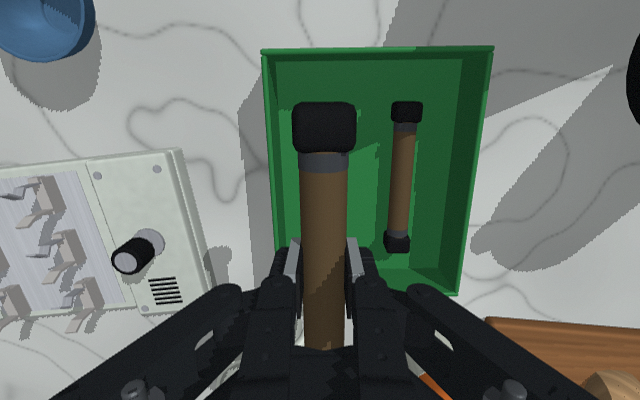

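The first tube lies in the tray and the second is over a free lane. I'll lower and release it, then travel towards the new tubes.

```bash
python3 -m handwheel '[[0,0,0,-0.04,0.02,0.9,255],[0,0,0,0,0,0.9,255],[0,0,0,0,0,0.7,255],[0,0,0,0,0,0.15,255],[0,0,0,0,0,0.12,255]]'
python3 -m handwheel '[[0,0,0,0,0,0,200],[0,0,0,0,0,0,118],[0,0,0,0,0,0,118],[0,0,0,0,0,-0.8,118],[0,0,0,0,0,-0.9,118]]'
python3 -m handwheel '[[0,0,0,0,0,-0.9,118],[0,0,0,0.05,-0.99,-0.1,118],[0,0,0,0.05,-0.99,0,118],[0,0,0,0.05,-0.99,0,118],[0,0,0,0.05,-0.99,0,118]]' >/dev/null
python3 -m handwheel '[[0,0,0,0.05,-0.99,0,118],[0,0,0,0.05,-0.99,0,118],[0,0,0,0.05,-0.99,0,118],[0,0,1,0,-0.99,0,118],[0,0,1,0.14,-0.9,0,118]]' >/dev/null
python3 -m handwheel '[[0,0,1,0,0,0,118],[0,0,1,0,0,0,118],[0,0,1,0,0,0,118],[0,0,1,0,0,0,118],[0,0,1,0,0,0,118]]' >/dev/null
python3 -m handwheel '[[0,0,1,0,0,0,118],[0,0,1,0,0,0,118],[0,0,1,0,0,0,118],[0,0,0,0,0,0,118],[0,0,0,0,0,0,118]]'
python3 - <<'E'
from h import *
s=ctrl.observe();p=camera("wrist");save(p,"w9.png");t=camera("top")
print(s["ee_pos"],yawof(s),s["q"])
print("wrist",*tubes(p,"new1",.013,s),sep="\n ");print("top",*tubes(t,"new1",.013),sep="\n ")
print("old",*tubes(t,"old1",.018),sep="\n ")
E
```

```text
clock: 21.78
ee_pos: [0.5391, 0.2962, 0.0351]
tool_rot: [0.001, 3.14, 0.002]
wrist_force: [0.8, -0.5, 0.2]
width: 0.0198
finger_force: 60.0
clock: 22.4
ee_pos: [0.5382, 0.2951, 0.1373]
tool_rot: [-0.001, -3.14, 0.001]
wrist_force: [0.9, 0.1, 0.7]
width: 0.0462
finger_force: 0.0
clock: 24.9
ee_pos: [0.5015, -0.232, 0.1966]
tool_rot: [2.017, 2.408, -0.0]
wrist_force: [0.1, 0.4, 0.2]
width: 0.0458
finger_force: 0.0
[ 0.50152765 -0.23199766  0.19658157] 100.1165356567322 [ 0.94736326  0.48965496 -0.7354269   1.85858255  0.39999097  0.94568581
  0.20775367]
wrist
 (0.88, array([ 0.6113, -0.3425]), array([0.033, 0.164]), 3.2)
 (0.74, array([ 0.5156, -0.3212]), array([0.026, 0.171]), 9.4)
top
 (0.75, array([ 0.6125, -0.3466]), array([0.024, 0.165]), 3.2)
old
 (0.7, array([0.5415, 0.3777]), array([0.034, 0.162]), -89.1)
 (0.69, array([0.543 , 0.2973]), array([0.029, 0.157]), -89.3)
 (0.67, array([0.3801, 0.0555]), array([0.091, 0.095]), -88.9)
```

View pics/w9.png

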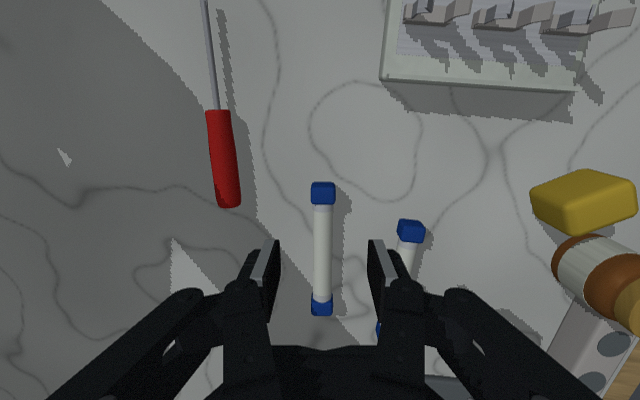

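Both new tubes are untouched (nearest at px (322,250)). I'll grasp the nearer one.

```bash
python3 - <<'E'
from h import *
goto(ctrl.observe(),[.5155,-.321,.026],99.3)
E
```

```text
shift total (units, current axes) [-1.5   -0.026  2.836] (units, final axes) [-1.499 -0.007  2.837] turn (units) [-0.    -0.002  0.087]
```

```bash
python3 -m handwheel '[[0,0,0.08,-0.75,-0.01,0,118],[0,0,0,-0.75,0,0.5,118],[0,0,0,0,0,0.9,118],[0,0,0,0,0,0.6,118],[0,0,0,0,0,0,118]]'
python3 - <<'E'
from h import *
s=ctrl.observe();p=camera("wrist");save(p,"w10.png")
print(s["ee_pos"],tubes(p,"new1",.013,s)); goto(s,[.5155,-.321,.026],99.3)
E
```

```text
clock: 25.78
ee_pos: [0.514, -0.32, 0.0735]
tool_rot: [-2.029, -2.39, 0.001]
wrist_force: [0.2, 0.4, -0.2]
width: 0.0459
finger_force: 0.0
[ 0.5140283  -0.31999563  0.07347437] [(0.61, array([ 0.6172, -0.3505]), array([0.038, 0.176]), 6.6), (0.56, array([ 0.5157, -0.3232]), array([0.027, 0.169]), 9.6)]
shift total (units, current axes) [-0.024  0.025  0.791] (units, final axes) [-0.02   0.022  0.791] turn (units) [-0.031 -0.031  0.006]
```

View pics/w10.png

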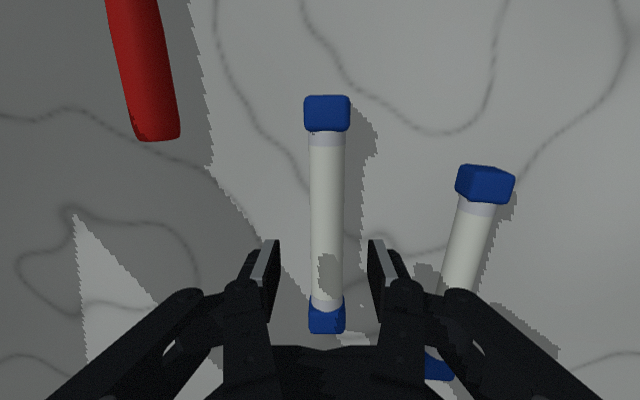

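Tube centred between the fingers (px 326). Gripping and carrying.

```bash
python3 -m handwheel '[[0,0,0,-0.03,0.02,0.5,118],[0,0,0,0,0,0.29,118],[0,0,0,0,0,0,255],[0,0,0,0,0,0,255],[0,0,0,0,0,0,255]]' 60
python3 -m handwheel '[[0,0,0,0,0,-0.4,255],[0,0,0,0,0,-0.9,255],[0,0,0,0,0,-0.9,255],[0,0,0,0,0,-0.3,255],[0,0,0,0,0,0,255]]' 60
python3 - <<'E'
from h import *
s=ctrl.observe();print(yawof(s)); goto(s,[.6735,-.018,.17],96.2)
p=camera("wrist");z=s["ee_pos"][2]-.013
print(tubes(p,"new1",z,s)); print([(r["xy"],w(p,r["xy"],z,s)) for r in tip_of("new1",p)])
E
```

```text
clock: 26.5
ee_pos: [0.518, -0.3228, 0.0299]
tool_rot: [2.032, 2.393, 0.0]
wrist_force: [0.6, -0.2, -0.0]
width: 0.0196
finger_force: 58.7
clock: 27.12
ee_pos: [0.5179, -0.323, 0.1809]
tool_rot: [2.031, 2.392, -0.0]
wrist_force: [-0.7, -0.4, -0.7]
width: 0.0193
finger_force: 58.8
99.31629218759419
shift total (units, current axes) [4.597 3.381 0.177] (units, final axes) [4.773 3.127 0.182] turn (units) [0.015 0.02  0.39 ]
[(0.92, array([ 0.5539, -0.2923]), array([0.015, 0.078]), 3.4), (0.62, array([ 0.5157, -0.309 ]), array([0.028, 0.141]), 10.2)]
[([323.3, 257.1], array([ 0.51672881, -0.32041424,  0.16794328])), ([410.3, 214.7], array([ 0.554422  , -0.29081881,  0.16794328]))]
```

```bash
python3 -m handwheel '[[0,0,0,0.766,0.56,0,255],[0,0,0,0.766,0.565,0,255],[0,0,0,0.766,0.565,0,255],[0,0,0,0.766,0.565,0,255],[0,0,0,0.766,0.565,0,255]]' 60 >/dev/null
python3 -m handwheel '[[0,0,0,0.766,0.56,0,255],[0,0,0.39,0,0,0.4,255],[0,0,0,0,0,0,255],[0,0,0,0,0,0,255],[0,0,0,0,0,0,255]]'
python3 - <<'E'
from h import *
s=ctrl.observe();p=camera("wrist");save(p,"w11.png");print(s["ee_pos"],yawof(s))
z=s["ee_pos"][2]-.017
for n,zz in [("place1",.05),("new1",z)]: print(n,[(np.round(r["xy"]),round(r["score"],2),np.round(w(p,r["xy"],zz,s),4)) for r in tip_of(n,p)])
print(tubes(p,"new1",z,s))
E
```

```text
clock: 28.52
ee_pos: [0.673, -0.0187, 0.1554]
tool_rot: [2.099, 2.337, 0.0]
wrist_force: [0.1, -0.3, -0.8]
width: 0.0195
finger_force: 59.0
[ 0.67302359 -0.018738    0.1553855 ] 96.1385946698989
place1 [(array([252., 201.]), 0.79, array([ 0.6158, -0.0243,  0.05  ])), (array([174., 201.]), 0.63, array([ 0.5535, -0.0312,  0.05  ])), (array([323., 253.]), 0.24, array([ 0.6773, -0.0652,  0.05  ]))]
new1 [(array([322., 254.]), 0.97, array([ 0.6713, -0.0169,  0.1384]))]
[(0.94, array([ 0.6702, -0.0068]), array([0.028, 0.145]), 5.6)]
```

View pics/w11.png

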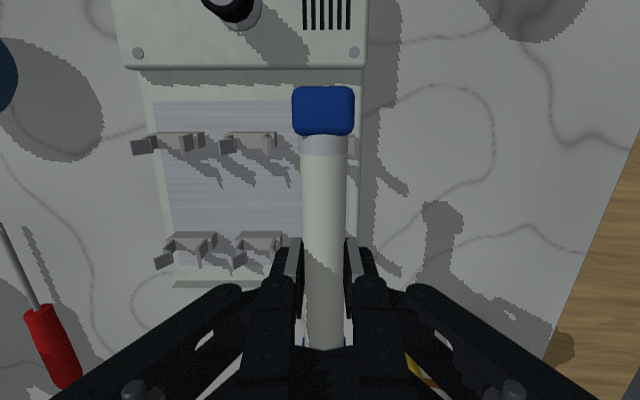

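The tube is aligned over place 3, with places 1 and 2 visibly empty on the left. Pressing down.

```bash
python3 -m handwheel '[[0,0,0,0,0,0.5,255],[0,0,0,0,0,0.4,255],[0,0,0,0,0,0.1,255],[0,0,0,0,0,0.1,255],[0,0,0,0,0,0.05,255]]' 60
python3 -m handwheel '[[0,0,0,0,0,0.07,255],[0,0,0,0,0,0.07,255],[0,0,0,0,0,0.05,255],[0,0,0,0,0,0.05,255],[0,0,0,0,0,0,255]]' 60
```

```text
clock: 29.35
ee_pos: [0.6765, -0.0168, 0.0887]
tool_rot: [2.094, 2.334, 0.01]
wrist_force: [6.2, 0.3, 7.8]
width: 0.0194
finger_force: 59.9
clock: 29.98
ee_pos: [0.6767, -0.0168, 0.0735]
tool_rot: [2.094, 2.335, 0.012]
wrist_force: [9.7, 1.6, -2.4]
width: 0.0195
finger_force: 58.9
```

```bash
python3 -m handwheel '[[0,0,0,0,0.02,0.05,255],[0,0,0,0,0.02,0.05,255],[0,0,0,0,0,0.05,255],[0,0,0,0,0,0,255],[0,0,0,0,0,0,255]]' 60
python3 -m handwheel '[[0,0,0,0,0,0.05,255],[0,0,0,0,0,0.03,255],[0,0,0,0,0,0,255],[0,0,0,0,0,0,255],[0,0,0,0,0,0,255]]' 60
```

```text
clock: 30.6
ee_pos: [0.6758, -0.0171, 0.0665]
tool_rot: [2.097, 2.337, -0.001]
wrist_force: [-6.8, -0.6, 19.6]
width: 0.0198
finger_force: 61.6
clock: 31.22
ee_pos: [0.676, -0.0171, 0.0662]
tool_rot: [2.096, 2.335, -0.003]
wrist_force: [-17.2, -3.3, 46.3]
width: 0.0194
finger_force: 64.2
```

Bottomed at the seat height (z force rose to 46 N). I'll release, back off and look.

```bash
python3 -m handwheel '[[0,0,0,0,0,-0.09,255],[0,0,0,0,0,0,200],[0,0,0,0,0,0,118],[0,0,0,0,0,0,118],[0,0,0,0,0,-0.5,118]]' 60
python3 -m handwheel '[[0,0,0,0,0,-0.9,118],[0,0,0,-0.9,0,-0.5,118],[0,0,0,-0.5,0,0,118],[0,0,0,0,0,0,118],[0,0,0,0,0,0,118]]' 60
python3 - <<'E'
from h import *
s=ctrl.observe();p=camera("wrist");save(p,"w12.png");print(s["ee_pos"],yawof(s));t=camera("top")
for n,zz in [("place1",.05),("new1",.05),("switch_knob",.068)]: print(n,[(np.round(r["xy"]),round(r["score"],2),np.round(w(p,r["xy"],zz,s),4)) for r in tip_of(n,p)])
print(tubes(p,"new1",.05,s)); print("top",tubes(t,"new1",.013))
goto(s,[.6115,-.345,.17],94)
# cap sizes for height estimate
E
```

```text
clock: 31.85
ee_pos: [0.6728, -0.0177, 0.0901]
tool_rot: [-2.094, -2.335, 0.007]
wrist_force: [0.6, 0.0, -0.1]
width: 0.0458
finger_force: 0.0
clock: 32.48
ee_pos: [0.6837, -0.0996, 0.1761]
tool_rot: [-2.095, -2.338, 0.0]
wrist_force: [0.4, 1.2, -0.1]
width: 0.0461
finger_force: 0.0
[ 0.68366516 -0.09955643  0.17613182] 96.26416111622198
place1 [(array([323.,  94.]), 0.87, array([ 0.673 , -0.0178,  0.05  ])), (array([249.,  91.]), 0.85, array([ 0.6157, -0.0222,  0.05  ])), (array([170.,  87.]), 0.71, array([ 0.5544, -0.0258,  0.05  ]))]
new1 [(array([326.,  89.]), 0.58, array([ 0.6751, -0.0143,  0.05  ]))]
switch_knob []
[(0.65, array([ 0.6762, -0.0241]), array([0.027, 0.141]), 6.3)]
top [(0.89, array([ 0.6154, -0.3733]), array([0.024, 0.111]), 1.1), (0.67, array([ 0.6826, -0.0146]), array([0.025, 0.162]), 5.4)]
shift total (units, current axes) [-3.935 -1.642  0.099] (units, final axes) [-3.997 -1.485  0.102] turn (units) [-0.012 -0.011  0.283]
```

View pics/w12.png

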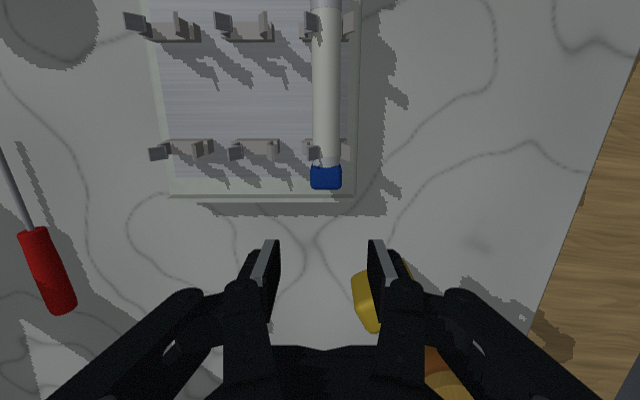

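The tube sits in the clips of place 3: cap at px (326,178), prongs visible both sides, at the same height as its predecessor. Now the second new tube.

```bash
python3 -m handwheel '[[0,0,0.15,-0.84,-0.49,0,118],[0,0,0.13,-0.84,-0.5,0,118],[0,0,0,-0.84,-0.49,0,118],[0,0,0,0,0,0,118],[0,0,0,0,0,0,118]]' 60
python3 - <<'E'
from h import *
s=ctrl.observe();p=camera("wrist");save(p,"w13.png");t=camera("top");print(s["ee_pos"],yawof(s))
print(tubes(p,"new1",.013,s)); print("top",tubes(t,"new1",.013))
print([(np.round(r["xy"]),round(r["score"],2),np.round(w(p,r["xy"],.013,s),4)) for r in tip_of("new1",p)])
goto(s,[.6115,-.345,.027],93.2)
E
```

```text
clock: 33.45
ee_pos: [0.6094, -0.2588, 0.1773]
tool_rot: [-2.143, -2.297, -0.001]
wrist_force: [0.6, 0.5, 0.1]
width: 0.0461
finger_force: 0.0
[ 0.6093909  -0.25875304  0.17726261] 93.96177063459086
[(0.89, array([ 0.611 , -0.3485]), array([0.026, 0.171]), 3.5)]
top [(0.63, array([ 0.6082, -0.278 ]), array([0.024, 0.027]), 1.1), (0.6, array([ 0.6813, -0.0143]), array([0.03 , 0.166]), 6.4)]
[(array([320., 255.]), 0.74, array([ 0.6113, -0.3406,  0.013 ]))]
shift total (units, current axes) [-1.438 -0.066  2.503] (units, final axes) [-1.437 -0.045  2.504] turn (units) [ 0.004 -0.004  0.095]
```

```bash
python3 -m handwheel '[[0,0,0.09,-0.72,-0.03,0,118],[0,0,0,-0.72,-0.03,0.5,118],[0,0,0,0,0,0.7,118],[0,0,0,0,0,0.5,118],[0,0,0,0,0,0,118]]' 60
python3 - <<'E'
from h import *
s=ctrl.observe();p=camera("wrist");print(s["ee_pos"],yawof(s))
print(tubes(p,"new1",.013,s))
print([(np.round(r["xy"]),round(r["score"],2),np.round(w(p,r["xy"],.013,s),4)) for r in tip_of("new1",p)])
goto(s,[.6113,-.346,.027],93.3)
E
```

```text
clock: 34.33
ee_pos: [0.6098, -0.344, 0.0722]
tool_rot: [-2.152, -2.281, 0.002]
wrist_force: [0.3, 0.7, -0.3]
width: 0.0463
finger_force: 0.0
[ 0.60975772 -0.34403995  0.07221514] 93.33143500973664
[(0.83, array([ 0.6109, -0.3503]), array([0.027, 0.169]), 3.4)]
[(array([328., 226.]), 0.74, array([ 0.6114, -0.3447,  0.013 ]))]
shift total (units, current axes) [-0.036  0.027  0.753] (units, final axes) [-0.034  0.024  0.754] turn (units) [-0.032 -0.022  0.004]
```

```bash
python3 -m handwheel '[[0,0,0,-0.04,0.02,0.45,118],[0,0,0,0,0,0.3,118],[0,0,0,0,0,0,255],[0,0,0,0,0,0,255],[0,0,0,0,0,0,255]]' 60
python3 -m handwheel '[[0,0,0,0,0,-0.4,255],[0,0,0,0,0,-0.9,255],[0,0,0,0,0,-0.9,255],[0,0,0,0,0,-0.3,255],[0,0,0,0,0,0,255]]' 60
python3 - <<'E'
from h import *
s=ctrl.observe();print(yawof(s)); goto(s,[.5535,-.0305,.155],96.2)
p=camera("wrist");z=s["ee_pos"][2]-.017
print([(r["xy"],w(p,r["xy"],z,s)) for r in tip_of("new1",p)])
E
```

```text
clock: 35.1
ee_pos: [0.6128, -0.3481, 0.0308]
tool_rot: [2.157, 2.283, 0.001]
wrist_force: [0.4, -0.3, -1.0]
width: 0.0196
finger_force: 58.7
clock: 35.72
ee_pos: [0.6131, -0.3484, 0.1829]
tool_rot: [2.155, 2.28, 0.001]
wrist_force: [-0.2, 0.7, -0.8]
width: 0.0198
finger_force: 58.8
93.24235912214276
shift total (units, current axes) [ 5.347 -0.694  0.448] (units, final axes) [ 5.375 -0.416  0.464] turn (units) [ 0.022  0.019 -0.37 ]
[([326.3, 254.7], array([ 0.61376885, -0.34662244,  0.16586833]))]
```

```bash
python3 -m handwheel '[[0,0,0,0.89,-0.115,0,255],[0,0,0,0.89,-0.115,0,255],[0,0,0,0.89,-0.115,0,255],[0,0,0,0.89,-0.115,0,255],[0,0,0,0.89,-0.115,0,255]]' 60 >/dev/null
python3 -m handwheel '[[0,0,0,0.89,-0.115,0,255],[0,0,-0.37,0,0,0.4,255],[0,0,0,0,0,0,255],[0,0,0,0,0,0,255],[0,0,0,0,0,0,255]]'
python3 - <<'E'
from h import *
s=ctrl.observe();p=camera("wrist");print(s["ee_pos"],yawof(s))
z=s["ee_pos"][2]-.0175
for n,zz in [("place1",.05),("new1",z)]: print(n,[(np.round(r["xy"]),round(r["score"],2),np.round(w(p,r["xy"],zz,s),4)) for r in tip_of(n,p)])
goto(s,[.5535,-.0300,.090],96.2)
E
```

```text
clock: 37.08
ee_pos: [0.5532, -0.0313, 0.1563]
tool_rot: [2.1, 2.336, 0.0]
wrist_force: [-1.0, -0.4, -1.1]
width: 0.0193
finger_force: 58.9
[ 0.55319363 -0.03127334  0.1563006 ] 96.09318098977364
place1 []
new1 [(array([477., 200.]), 0.6, array([0.6238, 0.0085, 0.1388])), (array([323., 255.]), 0.59, array([ 0.5521, -0.0299,  0.1388]))]
shift total (units, current axes) [0.021 0.007 1.105] (units, final axes) [0.021 0.007 1.105] turn (units) [ 0.002  0.001 -0.013]
```

```bash
python3 -m handwheel '[[0,0,0,0.02,0,0.5,255],[0,0,0,0,0,0.4,255],[0,0,0,0,0,0.1,255],[0,0,0,0,0,0.1,255],[0,0,0,0,0,0.05,255]]' 60
python3 -m handwheel '[[0,0,0,0,0,0.07,255],[0,0,0,0,0,0.07,255],[0,0,0,0,0,0.05,255],[0,0,0,0,0,0.07,255],[0,0,0,0,0,0,255]]' 60
```

```text
clock: 37.85
ee_pos: [0.5562, -0.0288, 0.0892]
tool_rot: [2.094, 2.335, 0.009]
wrist_force: [5.9, 0.5, 7.2]
width: 0.0197
finger_force: 59.9
clock: 38.48
ee_pos: [0.5571, -0.0286, 0.0734]
tool_rot: [2.093, 2.334, 0.012]
wrist_force: [9.3, 1.4, -3.0]
width: 0.0201
finger_force: 59.0
```

Same signature as before, so I'll finish the press.

```bash
python3 -m handwheel '[[0,0,0,0,0.02,0.05,255],[0,0,0,0,0.02,0.05,255],[0,0,0,0,0,0.04,255],[0,0,0,0,0,0,255],[0,0,0,0,0,0,255]]' 60
```

```text
clock: 39.1
ee_pos: [0.5562, -0.029, 0.0657]
tool_rot: [2.096, 2.336, 0.0]
wrist_force: [-2.8, -1.4, 17.4]
width: 0.0198
finger_force: 61.6
```

```bash
python3 -m handwheel '[[0,0,0,0,0,-0.03,255],[0,0,0,0,0,0,200],[0,0,0,0,0,0,118],[0,0,0,0,0,0,118],[0,0,0,0,0,-0.5,118]]' 60
python3 -m handwheel '[[0,0,0,0,0,-0.9,118],[0,0,0,-0.5,0.5,-0.9,118],[0,0,0,-0.5,0.5,-0.4,118],[0,0,0,0,0,0,118],[0,0,0,0,0,0,118]]' 60
python3 - <<'E'
from h import *
s=ctrl.observe();p=camera("wrist");save(p,"w14.png");print(s["ee_pos"],yawof(s));t=camera("top");sc=camera("scene")
for n,zz in [("place1",.05),("new1",.05),("switch_knob",.068)]: print(n,[(np.round(r["xy"]),round(r["score"],2),np.round(w(p,r["xy"],zz,s),4)) for r in tip_of(n,p)])
print(tubes(p,"new1",.05,s)); print("top",tubes(t,"new1",.05));print("scene",tubes(sc,"new1",.05))
goto(s,[.600,.1157,.2],96.2)
E
```

```text
clock: 39.72
ee_pos: [0.5531, -0.0292, 0.093]
tool_rot: [-2.095, -2.335, 0.005]
wrist_force: [0.1, -0.1, 0.8]
width: 0.0461
finger_force: 0.0
clock: 40.35
ee_pos: [0.6173, -0.0794, 0.2209]
tool_rot: [-2.096, -2.337, 0.002]
wrist_force: [-0.4, 0.2, -0.1]
width: 0.0459
finger_force: 0.0
[ 0.61726151 -0.07937878  0.22092916] 96.22286061190839
place1 [(array([262., 120.]), 0.81, array([ 0.5513, -0.0275,  0.05  ])), (array([394., 124.]), 0.55, array([ 0.6773, -0.0166,  0.05  ]))]
new1 [(array([393., 121.]), 0.87, array([ 0.6757, -0.0144,  0.05  ]))]
switch_knob [(array([392., 122.]), 0.39, array([ 0.6703, -0.0149,  0.068 ]))]
[(0.82, array([ 0.6757, -0.013 ]), array([0.03 , 0.164]), 6.4), (0.58, array([ 0.5537, -0.0273]), array([0.03 , 0.164]), 6.3)]
top [(0.7, array([0.6733, 0.0115]), array([0.027, 0.115]), 5.8), (0.7, array([ 0.5545, -0.026 ]), array([0.026, 0.156]), 4.9)]
scene [(0.95, array([ 0.5556, -0.0309]), array([0.05 , 0.172]), 5.5), (0.79, array([ 0.6744, -0.0155]), array([0.042, 0.169]), 6.3)]
shift total (units, current axes) [3.263 0.067 0.351] (units, final axes) [3.263 0.065 0.349] turn (units) [-0.016 -0.006  0.003]
```

View pics/w14.png

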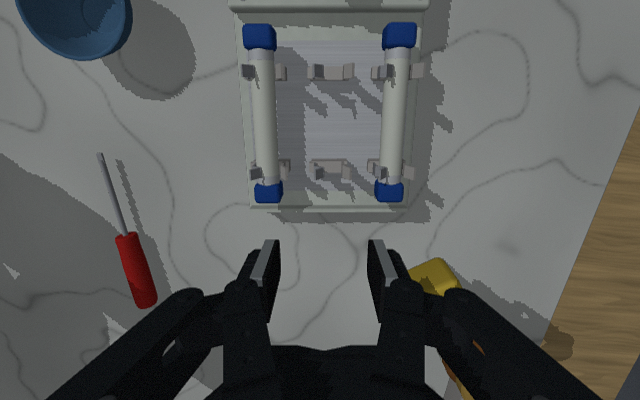

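Both tubes sit in places 1 and 3 and the three cameras agree at seat height. On to the knob.

```bash
python3 -m handwheel '[[0,0,0,0.85,0.02,0,118],[0,0,0,0.85,0.02,0,118],[0,0,0,0.6,0.02,0,118],[0,0,0,0,0,0.5,118],[0,0,0,0,0,0,118]]' 60
python3 - <<'E'
from h import *
s=ctrl.observe();p=camera("wrist");print(s["ee_pos"],yawof(s))
print([(np.round(r["xy"]),round(r["score"],2),np.round(w(p,r["xy"],.068,s),4)) for r in tip_of("switch_knob",p)])
for r in outline_of("switch_knob",p)[:2]:
    m=r["region"];print(r["bbox"],r["score"]); b=np.array(r["bbox"])
    print(w(p,((b[0]+b[2])/2,b[1]),.08,s), w(p,((b[0]+b[2])/2,b[3]),.068,s))
goto(s,[.600,.1157,.07],96.2)
E
```

```text
clock: 41.42
ee_pos: [0.6055, 0.0577, 0.1902]
tool_rot: [-2.095, -2.337, 0.005]
wrist_force: [0.1, 0.7, -0.5]
width: 0.0457
finger_force: 0.0
[0.60552904 0.05765831 0.19015826] 96.25742348512644
[(array([320., 127.]), 0.7, array([0.5955, 0.1141, 0.068 ]))]
[306.4, 108.5, 342.7, 145.1] 0.79
[0.59730691 0.12881296 0.08      ] [0.60052301 0.0999613  0.068     ]
shift total (units, current axes) [0.972 0.022 2.002] (units, final axes) [0.972 0.013 2.003] turn (units) [-0.031  0.002  0.007]
```

```bash
python3 -m handwheel '[[0,0,0,0.95,-0.01,0,118],[0,0,0,0,0,0.8,118],[0,0,0,0,0,0.7,118],[0,0,0,0,0,0.3,118],[0,0,0,0,0,0.18,118]]' 60
python3 -m handwheel '[[0,0,0,0,0,0,118],[0,0,0,0,0,0,255],[0,0,0,0,0,0,255],[0,0,0,0,0,0,255],[0,0,0,0,0,0,255]]' 60
```

```text
clock: 42.2
ee_pos: [0.6009, 0.1141, 0.0734]
tool_rot: [2.099, 2.337, 0.001]
wrist_force: [-0.6, 0.9, 0.5]
width: 0.0462
finger_force: 0.0
clock: 42.82
ee_pos: [0.6003, 0.1145, 0.075]
tool_rot: [2.097, 2.338, 0.0]
wrist_force: [-3.2, -1.1, 5.6]
width: 0.0272
finger_force: 58.9
```

```bash
python3 -m handwheel '[[0,0,0,0,0,-0.06,255],[0,0,0,0,0,-0.06,255],[0,0,0,0,0,-0.06,255],[0,0,0,0,0,-0.05,255],[0,0,0,0,0,0,255]]' 60
python3 -m handwheel '[[0,0,0,0,0,-0.04,255],[0,0,0,0,0,0,255],[0,0,0,0,0,0,255],[0,0,0,0,0,0,255],[0,0,0,0,0,0,255]]' 60
```

```text
clock: 43.45
ee_pos: [0.6003, 0.1145, 0.0882]
tool_rot: [2.097, 2.338, -0.0]
wrist_force: [-3.7, -0.8, 5.3]
width: 0.0273
finger_force: 60.3
clock: 44.08
ee_pos: [0.6003, 0.1145, 0.0892]
tool_rot: [-2.098, -2.339, -0.0]
wrist_force: [1.2, 1.3, -5.6]
width: 0.0271
finger_force: 60.4
```

```bash
python3 -m handwheel '[[0,0,0,0,0,-0.03,255],[0,0,0,0,0,0,255],[0,0,0,0,0,0,255],[0,0,0,0,0,0,255],[0,0,0,0,0,0,255]]' 60
python3 - <<'E'
from h import *
s=ctrl.observe();p=camera("wrist");save(p,"w15.png",(200,80,440,300),2)
im=p["img"].astype(int);m=(im[...,0]>90)&(im[...,0]>im[...,1]*1.8)&(im[...,0]>im[...,2]*1.8);ys,xs=np.nonzero(m);print(len(xs),xs.min() if len(xs) else 0,xs.max() if len(xs) else 0)
E
```

```text
clock: 44.7
ee_pos: [0.6002, 0.1144, 0.0894]
tool_rot: [-2.097, -2.338, -0.001]
wrist_force: [5.8, 3.3, -17.9]
width: 0.0272
finger_force: 61.3
43 315 325
```

The knob is hard at its upper stop (18 N) and red band pixels show. It has been out for about 1.3 s, so I'll push it home now.

```bash
python3 -m handwheel '[[0,0,0,0,0,0.09,255],[0,0,0,0,0,0.09,255],[0,0,0,0,0,0.07,255],[0,0,0,0,0,0.04,255],[0,0,0,0,0,0,255]]' 60
```

```text
clock: 45.38
ee_pos: [0.6003, 0.1145, 0.075]
tool_rot: [2.097, 2.338, -0.001]
wrist_force: [-2.0, -0.6, 8.2]
width: 0.0273
finger_force: 64.6
```

```bash
python3 -m handwheel '[[0,0,0,0,0,0.03,255],[0,0,0,0,0,0,255],[0,0,0,0,0,0,180],[0,0,0,0,0,0,118],[0,0,0,0,0,0,118]]' 60
python3 -m handwheel '[[0,0,0,0,0,-0.4,118],[0,0,0,0,0,-0.9,118],[0,0,0,-0.9,0,-0.6,118],[0,0,0,-0.4,0,0,118],[0,0,0,0,0,0,118]]' 60
python3 - <<'E'
from h import *
s=ctrl.observe();p=camera("wrist");t=camera("top");sc=camera("scene")
im=p["img"].astype(int)[:230,240:420];m=(im[...,0]>90)&(im[...,0]>im[...,1]*1.8)&(im[...,0]>im[...,2]*1.8);print("red",m.sum())
for r in tip_of("switch_knob",p)[:1]: print(r["xy"],r["score"],"expect in",px(p,[.598,.1145,.068],s),"out",px(p,[.598,.1145,.082],s))
print("scene",tubes(sc,"new1",.05));print("old",tubes(t,"old1",.018))
for n in ["screwdriver","bowl","mug","tape"]: print(n,[(np.round(r["xy"]),round(r["score"],2)) for r in tip_of(n,t)[:2]])
E
```

```text
clock: 46.0
ee_pos: [0.6004, 0.114, 0.072]
tool_rot: [2.098, 2.338, -0.0]
wrist_force: [-0.3, 0.1, -0.2]
width: 0.0458
finger_force: 0.0
clock: 46.62
ee_pos: [0.6088, 0.0357, 0.1844]
tool_rot: [2.103, 2.333, -0.002]
wrist_force: [0.0, 0.4, 0.4]
width: 0.046
finger_force: 0.0
red 0
[323.4, 98.2] 0.75 expect in [321.02731306  97.19010277] out [320.88221204  97.24490922]
scene [(0.93, array([ 0.6764, -0.0175]), array([0.039, 0.169]), 6.2), (0.66, array([ 0.5547, -0.0294]), array([0.041, 0.165]), 5.3)]
old [(0.84, array([0.5441, 0.296 ]), array([0.029, 0.159]), 89.8), (0.62, array([0.5441, 0.3741]), array([0.034, 0.162]), -88.0)]
screwdriver [(array([386., 266.]), 0.62)]
bowl [(array([296., 268.]), 0.67), (array([236., 132.]), 0.52)]
mug [(array([236., 131.]), 0.81), (array([385., 269.]), 0.5)]
tape [(array([399., 130.]), 0.7), (array([298., 271.]), 0.22)]
```

```bash
python3 -c "
from station import ctrl
print(ctrl.hand_in())"
```

```text
the job is handed in; nothing more can be done
None
```

The job is handed in at about 47 s of robot time, with no verdict returned: light switched off first, both dead tubes in the green tray, both new tubes pressed into places 1 and 3, light tested by pulling the knob out about 1.3–1.9 s and pushing it home; one press read 46 N at the wrist (a 40 N limit covers the arm and gripper body), and the bystanders look unmoved.

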